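# Add a tag blank to the pack and clamp it in the stacking jig

## Robot

A 6-joint arm with a two-finger parallel gripper is mounted at the origin on a cart in front of the work surface, level with it; the furniture and walls round the work are solid. World frame = base frame: x ahead of the robot, y to its left, z up, the work surface at z = 0. Lengths are in m, angles in degrees, forces in N, time in s.
With the tool pointing down it reaches from about 0.25 to 0.8 m from the base axis. Payload 8.5 kg.
Tool frame: the origin (TCP) lies at the very end of the fingers, on their centre line; the grasp point (between the pads) lies 19 mm behind it; z points along the fingers, y is the line along which they close (so a half turn about z gives the same grasp; the last joint's range is limited). The gripper opens to 85 mm and grips with 20 to 120 N. Pads are 22 mm wide; open, the fingers measure 114 mm over their backs; the gripper's body (76 mm by 85 mm) begins 54 mm behind the grasp point. The pads swing forward as they close: fully open they stand 13 mm farther back than shut.
Start: joints at [-69.442, 13.648, -0.773, 75.585, 0, 90], TCP at [0.184, -0.492, 0.231] pointing down, gripper open.
Joint ranges: [-152.45, 152.45], [-59.26, 108.67], [-65.41, 83.53], [-104.44, 129.93], [-82.83, 76.93], [-180, 180]. Speed limits (degrees/s): [127.2, 127.2, 159.86, 180, 180, 180].

## Interface

Orientations are given as a 3x3 rotation matrix whose columns are the frame's x, y, z axes.
In Python, from rig import manip, capture, calibration gives the robot as it stands.
- The arm moves only by the tool jog_arm, never from a script. Its argument "moves" is one flat list of numbers, 7 for each row, row after row: the shift along the tool's x, y, z in cm, then the turn, a rotation vector about the tool's x, y, z in degrees, then the opening, from 0 (shut) to 1 (fully open). A call has 1 to 8 rows; each row is the pose to reach, as a shift and turn from the pose commanded when the call began, along the tool's axes at that moment; what a row does not reach only later rows make up. A row lasts 1/8 s, in which the tool goes at most 62.5 mm and 10.7 degrees, less where a joint would pass 70% of its speed; a pose out of reach is approached as far as the arm can. A call with a gripper value outside its range is refused whole. The fingers move at their own pace and stop on an object; the grip force is fixed at half the most. Time passes only in rows, so rows that repeat a pose let the fingers close. It gives the time, the measured TCP pose, the force, the opening and the grip force at its end, in the units of the state.
- manip.get_state(): the state, without advancing time (a new reading comes with each control period).
- capture(name): name is "side" or "top" or "wrist"; returns (picture, depth): 420x560x3 uint8, red, green, blue; 420x560 float32, m along the optical axis (not along the pixel's ray), 0 where there is no reading.
- calibration(name): a dict with "intrinsics" (3x3 intrinsics, pixels), "k1" (the pictures are not rectified: a ray, as slopes to the right and down, at radius r is drawn at 1 + k1 r^2 times it, then the intrinsics apply), "xyz" and "attitude" of the camera in the world; the wrist camera has in their place "hand_eye" (4x4, takes a point from camera to tool coordinates, whose origin is the TCP and whose axes are the flange's). Camera axes: x right, y down, z forward; pixel columns grow to the right and rows downward; lengths in m; the calibration is good to about 2 mm. A picture is of the moment at which its call begins: read the wrist's pose just before it. calibration takes no time and is no camera call.
- manip.sign_off(): hands the job in; it is judged then, once.
The state is a dict: "time": time; "joint_pos": joint angles; "joint_velocities": joint speeds; "effort": joint torques, N m; "tcp_pos": TCP position; "orientation": TCP orientation; "force": force on the tool from outside, world axes, zero at the start; "torque": the same for the moment, N m; "finger_gap": finger opening in m; "gripper_force": force on a finger pad.
Only numpy, scipy, OpenCV 4.12 (cv2) and the standard library are available. Lean on these libraries where they do the work, as an engineer would, in place of code of your own. Each camera call takes 0.05 s, during which the arm holds its last target. There are 200 camera calls.

## Task

The green tag blank in the stacking jig is to be clamped together with the blue one as a square pack. Turn the red knob counter-clockwise to free the sliding stop, slide the stop right back, and lay the blue blank squarely on top of the green one, edges level with it. Then slide the stop up until it holds both blanks against the fixed end stop, turn the knob fully clockwise to clamp it, and let go; leave the other things on the desk where they are.

Things in the scene. Friction and masses are not known exactly. Their poses are not given: they have to be found in the camera images.
- jig: Fixed stacking jig: aluminium base 100 x 270 mm, 10 mm high. Origin on the desk under the bed; y is its long way and the sliding direction. The base covers x -50..50, y -175..95 mm. The dark steel end stop, 64 mm wide, 38 mm high above the desk, has its face at y = +75 mm; the sliding stop is on a rail at the -y end.
- seat (a point): Point on the bed of the jig (10 mm above the desk) under the centre of the finished pack; axes as the jig's. Two blanks against the end stop are centred over it.
- stop_face (a point): Centre of the sliding stop's face that pushes on the blanks, 24 mm above the desk; the face is 64 mm wide, 12 to 44 mm above the desk, and looks to the jig's +y. The stop is a blue block 64 x 50 mm behind this face, its top slanted and up to 75 mm above the desk; the knob stands on the slant. Axes as the jig's.
- stop (a joint): Position of the sliding stop, m: 0 when its face is 130 mm (one blank's length) from the end stop's face; grows as the stop slides back, along the jig's -y; ends at 0.055. Begins at 0.005 to 0.014. It cannot be slid while clamped.
- knob_grip (a point): Point to hold the red knob, on its axis, inside its bar: 50 mm long (point's x), 16 mm thick (y), 34 mm high (z: 13 mm above the point, 21 mm below; the slanted face of the stop is 32 mm below). z is the knob's axis, leaning 35 degrees from vertical towards the jig's -x. The point moves with the stop and turns with the knob; at joint value 0 the bar lies across the jig, in the plane of the lean.
- knob (a joint): Knob angle, rad: 0 = fully clockwise, clamped (end of travel); grows counter-clockwise as seen looking onto the knob, to 1.4 = fully free. The clamp lets go above about 0.65. Stiff: about 0.15 N m to tighten.
- low_blank: Green rigid tag blank with white windows, 50 (x) x 130 (y) x 12 (z) mm, lying in the jig with up to a few mm of play; origin at the centre of its underside, z up.
- loose_blank: Blue rigid tag blank, the same 50 x 130 x 12 mm (0.14 kg), lying flat on the desk to the left or right of the jig; origin at the centre of its underside, z up. Either end may go to the end stop.
- tape_measure: Yellow tape measure standing on the desk, 31 x 73 x 58 mm, origin under its middle. Leave alone.
- mug: White spotted mug, 82 x 114 x 91 mm. Leave alone.
- tape_roll: Roll of tan tape lying flat, about 103 mm across, 25 mm high. Leave alone.
Not all that is in view belongs to the job. There is more than one size of the low_blank; the one meant has the size given above.

How it is judged (in metres and radians):
On the way, in this order (a step that is already met when the one before it is completed fails the run):
1. the knob is turned counter-clockwise past 1.0 rad, so that the stop is free (value of joint knob above 1 rad), for 0.1 s.
2. the stop is slid back beyond 40 mm (value of joint stop above 0.04 m), for 0.1 s.
3. the blue blank lies flat on the green one, released (z of loose_blank in the frame of low_blank between 0.01 and 0.014 m and horizontal distance between loose_blank and low_blank below 0.03 m and angle between loose_blank's own z axis and vertical below 0.06 rad and contact force between the fingers and loose_blank below 0.1 N), for 0.2 s.
4. the stop is slid up to within 3 mm of 130 mm from the end stop, so that it holds the blanks (value of joint stop below 0.003 m), for 0.1 s.
At the end, for the whole second after the job is handed in: The knob is clamped (below 0.3 rad); the stop is within 3 mm of its 130 mm position; the green blank lies on the bed and the blue one flat on it, offset across by at most 7 mm from one another and by at most 11 and 13 mm from the seat; both lie along the jig within 0.06 rad; all at rest (value of joint knob below 0.3 rad and value of joint stop between -0.003 and 0.003 m and z of loose_blank in the frame of low_blank between 0.01 and 0.014 m and x of loose_blank in the frame of low_blank between -0.007 and 0.007 m and horizontal distance between loose_blank and seat below 0.013 m and horizontal distance between low_blank and seat below 0.011 m and height (world z) of low_blank below 0.013 m and angle between the y axis of each of loose_blank, low_blank and the y axis of jig, either way round below 0.06 rad and angle between loose_blank's own z axis and vertical below 0.06 rad and linear speed of loose_blank below 0.01 m/s); the robot touches nothing.
It fails at once if a bystander (tape measure, mug, tape roll) is moved more than 30 mm (distance of any of tape_measure, mug, tape_roll from where it was at the start of the episode above 0.03 m).
It also fails if it takes over 64 s, if anything falls off the work surface, if the arm or the gripper's body presses on something with over 40 N, if the wrist force passes 120 N, or if a joint passes its speed limit or range.

## Working session

There is one attempt and no reset: what is moved stays moved. The work goes in short steps, Python scripts to look and compute and a tool call to move; the robot and the scene stay as the last step left them, time stands still between calls to the robot, and variables do not carry over. Pictures are saved under pics/ and viewed, at most 10 in all, crops included, and the job is handed in when it is done.

Besides the shell and the picture viewer there is one more tool, called after "Call:" by a JSON object that holds its "api" and its "payload", one argument or row to a line. jog_arm: Moves the arm, as the interface text tells. Its arguments: {"type":"object","properties":{"moves":{"type":"array"}},"required":["moves"]}

```bash
ls; mkdir -p pics
cat > h.py <<'E'
import numpy as np, cv2
from rig import manip, capture, calibration
def cam(name, st=None):
    c=calibration(name); K=np.array(c["intrinsics"])
    if name=="wrist":
        T=np.eye(4);T[:3,:3]=np.array(st["orientation"]);T[:3,3]=st["tcp_pos"]
        T=T@np.array(c["hand_eye"]); R,t=T[:3,:3],T[:3,3]
    else: R,t=np.array(c["attitude"]),np.array(c["xyz"])
    return K,c["k1"],R,t
def und(C,uv):
    K,k1,R,t=C
    D=np.array([k1,0,0,0.])
    return cv2.undistortPoints(np.array(uv,float).reshape(-1,1,2),K,D).reshape(-1,2)
def ray(C,uv):
    p=und(C,uv); d=np.c_[p,np.ones(len(p))]@C[2].T
    return d
def at_z(C,uv,z):
    d=ray(C,uv); return C[3]+d*((z-C[3][2])/d[:,2])[:,None]
def proj(C,P):
    K,k1,R,t=C
    return cv2.projectPoints(np.array(P,float).reshape(-1,1,3),R.T,
      (-R.T@np.asarray(t)),K,np.array([k1,0,0,0.]))[0].reshape(-1,2)
def cloud(C,depth):
    h,w=depth.shape; u,v=np.meshgrid(np.arange(w),np.arange(h))
    d=ray(C,np.c_[u.ravel(),v.ravel()]); return (C[3]+d*depth.ravel()[:,None]).reshape(h,w,3)
def tri(C1,p1,C2,p2):
    a=ray(C1,[p1])[0];b=ray(C2,[p2])[0];A=np.c_[a,-b]
    s=np.linalg.lstsq(A,C2[3]-C1[3],rcond=None)[0]
    x,y=C1[3]+a*s[0],C2[3]+b*s[1]; return (x+y)/2,np.linalg.norm(x-y)
E
python3 - <<'E'
from h import *
st=manip.get_state(); print({k:np.round(v,3).tolist() for k,v in st.items()})
for n in("top","side","wrist"):
    c=calibration(n);print(n,{k:np.round(v,4).tolist() for k,v in c.items()} if isinstance(c,dict) else c)
    p,d=capture(n); cv2.imwrite(f"pics/{n}0.png",p[:,:,::-1]); np.savez(f"{n}0.npz",p=p,d=d)
E
```

```text
pics
{'time': 0.0, 'joint_pos': [-69.443, 13.683, -0.816, 75.586, 0.001, 90.001], 'joint_velocities': [-0.021, 0.0, 0.009, 0.059, 0.089, -0.054], 'effort': [-0.003, -53.878, 34.644, 0.018, -0.0, -0.0], 'tcp_pos': [0.184, -0.491, 0.231], 'orientation': [[0.936, 0.351, -0.001], [0.351, -0.936, 0.001], [0.0, -0.001, -1.0]], 'force': [-0.685, 0.302, -0.728], 'torque': [-0.02, 0.018, 0.027], 'gripper_force': 0.0, 'finger_gap': 0.085}
top {'intrinsics': [[489.7299, 0.0, 280.1418], [0.0, 489.7299, 207.8893], [0.0, 0.0, 1.0]], 'k1': -0.1028, 'xyz': [0.466, -0.0263, 1.2997], 'attitude': [[0.0192, -0.996, 0.0868], [-0.9998, -0.0185, 0.0091], [-0.0075, -0.087, -0.9962]]}
side {'intrinsics': [[526.4184, 0.0, 279.4991], [0.0, 526.4184, 218.0315], [0.0, 0.0, 1.0]], 'k1': 0.0213, 'xyz': [0.5571, -1.5132, 0.8161], 'attitude': [[0.9996, 0.0275, 0.005], [0.0073, -0.4293, 0.9031], [0.027, -0.9027, -0.4293]]}
wrist {'intrinsics': [[371.1841, 0.0, 277.1334], [0.0, 371.1841, 211.9971], [0.0, 0.0, 1.0]], 'k1': -0.0941, 'hand_eye': [[-0.0001, -0.9523, -0.3052, 0.0779], [1.0, 0.0003, -0.0011, 0.0018], [0.0012, -0.3052, 0.9523, -0.1418], [0.0, 0.0, 0.0, 1.0]]}
```

Run:
```python
import cv2
a=cv2.imread("pics/top0.png");cv2.imwrite("pics/top0b.png",cv2.resize(a,(800,600),interpolation=cv2.INTER_CUBIC))
a=cv2.imread("pics/side0.png");cv2.imwrite("pics/side0b.png",cv2.resize(a,(800,600),interpolation=cv2.INTER_CUBIC))
```

```text
(no output)
```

View pics/top0b.png

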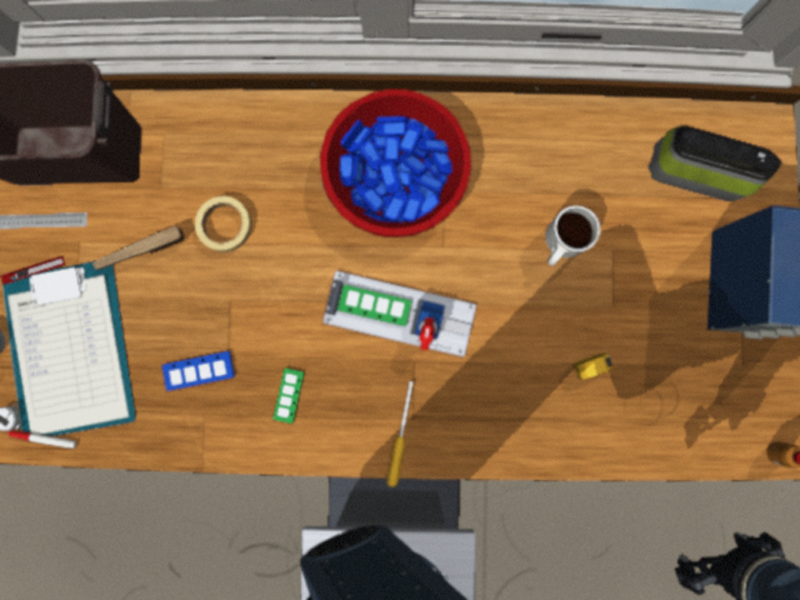

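View pics/side0b.png

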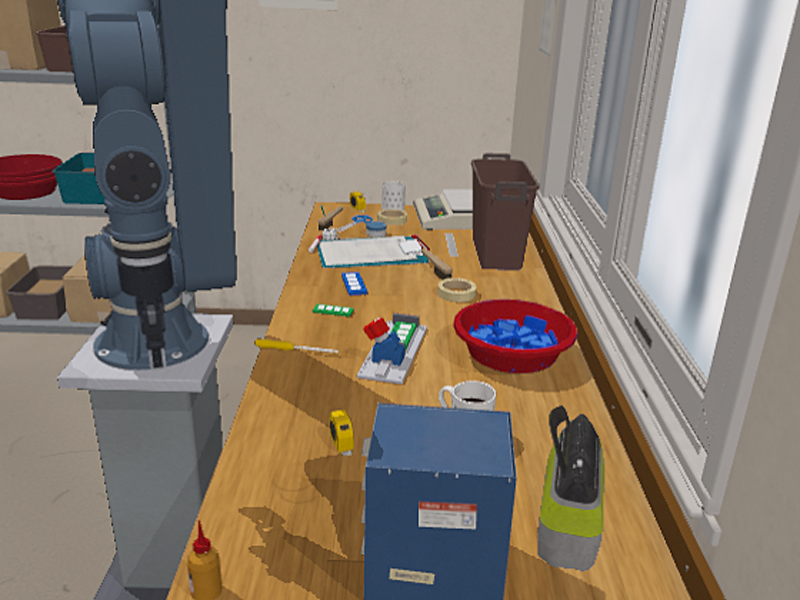

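The top view shows the jig at about (400,312), end stop at its left end (333,292), knob bar at (428,332), blue blank at (198,370). There are two green ones, at (375,303) in the jig and at (288,395) on the desk. The desk one is visibly shorter, so the jig one should be the 130 mm one. I'll measure both.

Run:
```python
from h import *
C=cam("top");z=np.load("top0.npz");S=.7
pts={"blue c":(198,370,.012),"blue L":(164,376,.012),"blue R":(233,363,.012),"green jig L":(341,290,.022),"green jig R":(411,315,.022),"smallgreen a":(293,369,.01),"b":(284,422,.01),"knob":(428,332,.09),"base TL":(337,271,.01),"base TR":(476,304,.01),"base BR":(466,354,.01),"base BL":(324,321,.01)}
for k,(u,v,h) in pts.items(): print(k,np.round(at_z(C,[(u*S,v*S)],h)[0],3))
X=cloud(C,z["d"])
p=z["p"].astype(int);
for nm,m in {"red":(p[...,0]>140)&(p[...,1]<60)&(p[...,2]<80)}.items():
    m[:180]=0;m[:, :200]=0;m[:,400:]=0
    print(nm,m.sum(),np.median(X[m],0).round(3))
P=lambda a,s: at_z(C,[(a[0]*S,a[1]*S)],s)[0]
print(np.linalg.norm(P((341,290),.022)-P((411,315),.022)),np.linalg.norm(P((293,369),.01)-P((284,422),.01)))
```

```text
blue c [0.435 0.358 0.012]
blue L [0.423 0.422 0.012]
blue R [0.45  0.292 0.012]
green jig L [0.588 0.094 0.022]
green jig R [ 0.545 -0.035  0.022]
smallgreen a [0.442 0.18  0.01 ]
b [0.344 0.194 0.01 ]
knob [ 0.512 -0.064  0.09 ]
base TL [0.625 0.104 0.01 ]
base TR [ 0.568 -0.155  0.01 ]
base BR [ 0.475 -0.137  0.01 ]
base BL [0.531 0.126 0.01 ]
red 76 [ 0.5   -0.059  0.096]
0.13653207948607293 0.09840473784914744
```

```bash
cat >> h.py <<'E'
from scipy.spatial.transform import Rotation as Ro
def move(p,R):
    st=manip.get_state();R0=np.array(st["orientation"]);
    d=R0.T@(np.array(p)-st["tcp_pos"])*100; r=Ro.from_matrix(R0.T@R).as_rotvec(degrees=True)
    print("shift cm",d.round(2),"rot deg",r.round(2),"n rows",max(np.linalg.norm(d)/6.25,np.linalg.norm(r)/10.7).round(1))
def down(yaw): # tool x at yaw, z down
    a=np.radians(yaw);c,s=np.cos(a),np.sin(a); return np.array([[c,s,0],[s,-c,0],[0,0,-1.]])
E
python3 -c "
from h import *
move([.53,-.02,.22],down(-12))"
```

```text
shift cm [ 48.92 -31.98   1.12] rot deg [-6.000e-02  2.000e-02  3.256e+01] n rows 9.4
```

Call:
{"api": "jog_arm", "payload": {
  "moves": [6,-4,0.1,0,0,4,1,12,-8,0.2,0,0,8,1,18,-12,0.4,0,0,12,1,24,-16,0.5,0,0,16,1,30,-20,0.7,0,0,20,1,36,-24,0.8,0,0,24,1,42,-28,1,0,0,28,1,48,-31.5,1.1,0,0,32,1]
}}

```text
time: 1.15
tcp_pos: [0.4778, -0.09, 0.2217]
orientation: [[0.982, -0.188, 0.001], [-0.188, -0.982, 0.004], [0.0, -0.004, -1.0]]
force: [0.0, -1.6, -0.5]
finger_gap: 0.0853
gripper_force: 0.0
```

Call:
{"api": "jog_arm", "payload": {
  "moves": [1,-0.5,0,0,0,0.5,1,1,-0.5,0,0,0,0.5,1]
}}

```text
time: 1.4
tcp_pos: [0.4869, -0.0939, 0.2213]
orientation: [[0.981, -0.194, 0.001], [-0.194, -0.981, 0.008], [-0.001, -0.008, -1.0]]
force: [-0.4, 0.2, 0.0]
finger_gap: 0.0852
gripper_force: 0.0
```

Run:
```python
from h import *
st=manip.get_state(); np.save("st1.npy",st,allow_pickle=True)
p,d=capture("wrist"); cv2.imwrite("pics/w1.png",cv2.resize(p[:,:,::-1],(800,600),interpolation=cv2.INTER_CUBIC)); np.savez("w1.npz",p=p,d=d)
print(st["time"],st["joint_pos"],st["tcp_pos"])
```

```text
1.4 [-11.19430919  11.04552611  -5.67093258  73.34284478   0.45620143
 179.97947676] [ 0.48689191 -0.09386678  0.22128866]
```

View pics/w1.png

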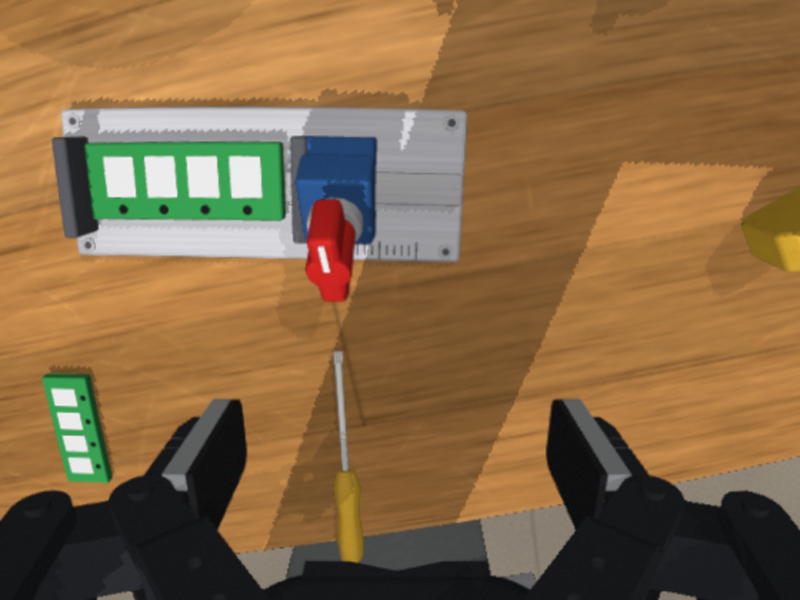

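Seen in w1 (800x600): base corners at (63,110), (466,110), (459,261), (80,260), and the green 130 mm blank at (87..284, 142..220). The blue stop is at (335,185), with the red knob bar from (328,200) to (335,298), clamped. The shorter green tag lies at (77,428), outside the jig. Joint 6 is at its end here, so I'll grasp with the half-turned tool. Next: fit the jig and knob.

```bash
cat > m1.py <<'E'
from h import *
st=np.load("st1.npy",allow_pickle=True).item(); C=cam("wrist",st);Ct=cam("top");S=.7
z=np.load("w1.npz");zt=np.load("top0.npz")
w=[(63,110),(466,110),(459,261),(80,260)];t=[(337,271),(476,304),(466,354),(324,321)]
for a,b in zip(w,t):
    x,e=tri(C,np.array(a)*S,Ct,np.array(b)*S);print("tri",x.round(4),round(e,4),"wrist z=.01",at_z(C,[np.array(a)*S],.01)[0].round(4))
B=at_z(C,np.array(w)*S,.01)[:,:2];L=np.array([(50,95),(50,-175),(-50,-175),(-50,95)])/1e3
Lc=L-L.mean(0);Bc=B-B.mean(0);a=np.arctan2((Lc[:,0]*Bc[:,1]-Lc[:,1]*Bc[:,0]).sum(),(Lc*Bc).sum())
R2=np.array([[np.cos(a),-np.sin(a)],[np.sin(a),np.cos(a)]]);o=B.mean(0)-R2@L.mean(0)
print("jig yaw",np.degrees(a),"o",o,"resid mm",((B-(L@R2.T+o))*1e3).round(1).tolist())
np.savez("jig.npz",a=a,o=o)
J=np.eye(3);J[:2,:2]=R2
X=cloud(C,z["d"]);Xj=(X-np.r_[o,0])@J;p=z["p"].astype(int)
m=(p[...,1]>100)&(p[...,0]<80)&(p[...,2]<110)&(z["d"]>0);m[:, 210:]=0;m[170:]=0
g=Xj[m];print("green",m.sum(),np.percentile(g,[1,50,99],0).round(4).tolist())
m=(p[...,0]>120)&(p[...,1]<60)&(p[...,2]<70)&(z["d"]>0);m[:120]=0;m[230:]=0;m[:,300:]=0
r=Xj[m];c,s=np.cos(np.radians(35)),np.sin(np.radians(35))
K=np.array([[c,0,-s],[0,1,0],[s,0,c]]).T  # columns kx,ky,kz in jig frame
K=np.c_[[c,0,s],[0,1,0],[-s,0,c]]
k=r@K;print("red n",m.sum(),"\n",np.percentile(k,[1,5,25,50,75,95,99],0).round(4))
top=k[k[:,2]>np.percentile(k[:,2],99)-.006]
print("top face",len(top),np.percentile(top,[2,50,98],0).round(4))
q=np.r_[(top[:,:2].max(0)+top[:,:2].min(0))/2,np.median(top[:,2])-.013]
print("grip jig",(K@q).round(4),"world",(J@(K@q)+np.r_[o,0]).round(4))
E
python3 m1.py
```

```text
tri [0.6257 0.1039 0.0096] 0.002 wrist z=.01 [0.6267 0.1036 0.01  ]
tri [ 0.5707 -0.1586 -0.0212] 0.0012 wrist z=.01 [ 0.5703 -0.1553  0.01  ]
tri [ 0.4755 -0.1357  0.016 ] 0.0024 wrist z=.01 [ 0.4741 -0.1349  0.01  ]
tri [0.5293 0.1245 0.0152] 0.0034 wrist z=.01 [0.5272 0.1274 0.01  ]
jig yaw -11.96477711709888 o [0.5578375  0.02434428] resid mm [[0.2, -3.3], [-0.2, 1.9], [1.4, 1.6], [-1.5, -0.2]]
green 4278 [[-0.0194, -0.0552, 0.0195], [0.0018, 0.0069, 0.0213], [0.0288, 0.0717, 0.0232]]
red n 1498 
 [[ 0.0044 -0.1055  0.0699]
 [ 0.0091 -0.1045  0.0729]
 [ 0.0252 -0.1     0.0868]
 [ 0.0366 -0.0961  0.099 ]
 [ 0.0488 -0.0909  0.1003]
 [ 0.0498 -0.0871  0.1009]
 [ 0.0503 -0.0849  0.1014]]
top face 915 [[ 0.0048 -0.1054  0.096 ]
 [ 0.0283 -0.0964  0.1001]
 [ 0.0495 -0.0852  0.1013]]
grip jig [-0.0288 -0.0953  0.0862] world [ 0.5099 -0.0629  0.0862]
```

```bash
cat >> m1.py <<'E'
tp=k[k[:,2]>.097][:,:2];tc=tp-tp.mean(0);w_,v_=np.linalg.eigh(tc.T@tc);print("bar dir deg",np.degrees(np.arctan2(v_[1,1],v_[0,1])))
rc=cv2.minAreaRect(tp.astype(np.float32)*1000);print(rc)
E
python3 m1.py|tail -2
cat >> h.py <<'E'
_j=np.load("jig.npz") if __import__("os").path.exists("jig.npz") else None
def jigw(p): # jig->world
    a=float(_j["a"]);return Ro.from_euler("z",a).apply(np.array(p))+np.r_[_j["o"],0]
def knobR(phi=0.): # tool orientation gripping the knob at angle phi
    J=Ro.from_euler("z",float(_j["a"]));K=Ro.from_matrix(np.c_[[c35,0,s35],[0,1,0],[-s35,0,c35]])
    return (J*K*Ro.from_euler("z",phi)).as_matrix()@np.diag([-1,1,-1.])
c35,s35=np.cos(np.radians(35)),np.sin(np.radians(35))
E
```

```text
bar dir deg -176.97467517178424
((25.802902221679688, -95.44549560546875), (48.42833709716797, 22.51395606994629), 16.171953201293945)
```

Call:
{"api": "jog_arm", "payload": {
  "moves": [0,0,-1,0,0,-10,1,0,0,-2,0,0,-20,1,0,0,-3,0,0,-30,1,0,0,-3,0,0,-40,1,0,0,-3,0,0,-50,1,0,0,-3,0,0,-60,1,0,0,-3,0,0,-70,1,0,0,-3,0,0,-80,1]
}}

```text
time: 2.45
tcp_pos: [0.4855, -0.0956, 0.2519]
orientation: [[0.359, 0.933, 0.001], [0.933, -0.359, 0.008], [0.008, -0.002, -1.0]]
force: [0.7, -0.1, 0.6]
finger_gap: 0.0854
gripper_force: 0.0
```

```bash
python3 -c "
from h import *
print(manip.get_state()['joint_pos'])
R=knobR(0);print(R.round(3));g=jigw([-.0288,-.0953,.0862]);print(g)
move(g-R[:,2]*.09,R)"
```

```text
[-11.41766341  10.33071937  -2.07515728  77.6088129    0.45902788
  99.61139473]
[[-0.801  0.207  0.561]
 [ 0.17   0.978 -0.119]
 [-0.574  0.    -0.819]]
[ 0.5099065  -0.06291482  0.0862    ]
shift cm [ 3.03 -3.98  9.23] rot deg [-29.85 -26.13 -95.76] n rows 9.7
```

Call:
{"api": "jog_arm", "payload": {
  "moves": [0.3,-0.4,0.9,-3,-2.6,-9.6,1,0.6,-0.8,1.8,-6,-5.2,-19.2,1,0.9,-1.2,2.7,-9,-7.8,-28.8,1,1.2,-1.6,3.6,-12,-10.5,-38.4,1,1.5,-2,4.5,-15,-13,-48,1,1.8,-2.4,5.4,-18,-15.7,-57.5,1,2.1,-2.8,6.3,-21,-18.3,-67,1,2.4,-3.2,7.2,-24,-20.9,-76.6,1]
}}

```text
time: 3.45
tcp_pos: [0.4644, -0.0608, 0.1798]
orientation: [[-0.724, 0.518, 0.455], [0.492, 0.851, -0.186], [-0.484, 0.089, -0.871]]
force: [-0.7, -0.7, -0.2]
finger_gap: 0.0856
gripper_force: 0.0
```

```bash
python3 -c "
from h import *
R=knobR(0);g=jigw([-.0288,-.0953,.0862])
move(g-R[:,2]*.09,R)"
```

```text
shift cm [1.74 0.29 1.34] rot deg [ -5.96  -5.02 -19.12] n rows 1.9
```

Call:
{"api": "jog_arm", "payload": {
  "moves": [0.9,0.1,0.7,-3,-2.5,-9.6,1,1.7,0.3,1.3,-6,-5,-19,1,1.7,0.3,1.3,-6,-5,-19,1,1.7,0.3,1.3,-6,-5,-19,1]
}}

```text
time: 3.95
tcp_pos: [0.4611, -0.0521, 0.1616]
orientation: [[-0.8, 0.216, 0.56], [0.18, 0.976, -0.12], [-0.572, 0.005, -0.82]]
force: [0.8, -0.3, 0.9]
finger_gap: 0.0855
gripper_force: 0.0
```

Run:
```python
from h import *
st=manip.get_state(); np.save("st2.npy",st,allow_pickle=True)
p,d=capture("wrist"); np.savez("w2.npz",p=p,d=d)
C=cam("wrist",st);o=np.r_[_j["o"],0];J=Ro.from_euler("z",float(_j["a"])).as_matrix()
Xk=(cloud(C,d)-o)@J@np.c_[[c35,0,s35],[0,1,0],[-s35,0,c35]]
q=p.astype(int);m=(q[...,0]>110)&(q[...,1]<60)&(q[...,2]<70)&(d>0)
k=Xk[m];top=k[k[:,2]>np.percentile(k[:,2],90)-.004]
print(m.sum(),np.percentile(k,[1,50,99],0).round(4),"top",len(top),np.percentile(top,[1,50,99],0).round(4).tolist())
print(cv2.minAreaRect((top[:,:2]*1000).astype(np.float32)))
print(st["joint_pos"]); R=knobR(0); print("err",(R.T@(np.array(st["tcp_pos"])-(jigw([-.0288,-.0953,.0862])-R[:,2]*.09))*1000).round(1))
# draw predicted bar
g=np.array([-.0288,-.0953,.0862]);K=np.c_[[c35,0,s35],[0,1,0],[-s35,0,c35]]
for zz,col in((.013,(0,255,255)),(-.021,(255,255,0))):
    c=[jigw(g+K@np.array([x,y,zz])) for x,y in((.025,.008),(.025,-.008),(-.025,-.008),(-.025,.008))]
    uv=proj(C,c);p=cv2.polylines(p.copy(),[uv.round().astype(int)],True,col)
cv2.imwrite("pics/w2.png",cv2.resize(p[:,:,::-1],(800,600)))
```

```text
Traceback (most recent call last):
NameError: name '_j' is not defined
```

```bash
sed -i 's/_j/jg/g' h.py
python3 - <<'E'
from h import *
st=np.load("st2.npy",allow_pickle=True).item();z=np.load("w2.npz");p,d=z["p"],z["d"]
C=cam("wrist",st);o=np.r_[jg["o"],0];J=Ro.from_euler("z",float(jg["a"])).as_matrix()
Xk=(cloud(C,d)-o)@J@np.c_[[c35,0,s35],[0,1,0],[-s35,0,c35]]
q=p.astype(int);m=(q[...,0]>110)&(q[...,1]<60)&(q[...,2]<70)&(d>0)
k=Xk[m];top=k[k[:,2]>np.percentile(k[:,2],90)-.004]
print(m.sum(),np.percentile(k,[1,50,99],0).round(4),"top",len(top),np.percentile(top,[1,50,99],0).round(4).tolist())
print(cv2.minAreaRect((top[:,:2]*1000).astype(np.float32)))
print(st["joint_pos"]); R=knobR(0); print("err",(R.T@(np.array(st["tcp_pos"])-(jigw([-.0288,-.0953,.0862])-R[:,2]*.09))*1000).round(1))
g=np.array([-.0288,-.0953,.0862]);K=np.c_[[c35,0,s35],[0,1,0],[-s35,0,c35]]
for zz,col in((.013,(0,255,255)),(-.021,(255,255,0))):
    c=[jigw(g+K@np.array([x,y,zz])) for x,y in((.025,.008),(.025,-.008),(-.025,-.008),(-.025,.008))]
    uv=proj(C,c);p=cv2.polylines(p.copy(),[uv.round().astype(int)],True,col)
cv2.imwrite("pics/w2.png",cv2.resize(p[:,:,::-1],(800,600)))
E
```

```text
7994 [[ 0.0014 -0.1045 -0.1805]
 [ 0.1891 -0.0312 -0.0435]
 [ 0.3549  0.1522  0.1009]] top 1812 [[0.0002, -0.1058, 0.0964], [0.0208, -0.0957, 0.0996], [0.0463, -0.0846, 0.1014]]
((30.676897048950195, -79.73947143554688), (66.00507354736328, 47.46998596191406), 66.83000183105469)
[ -3.03964087 -11.44711335 -50.22893135  16.63238482  -5.15083001
   7.95459634]
err [-2.4  0.5 -0.4]
```

View pics/w2.png

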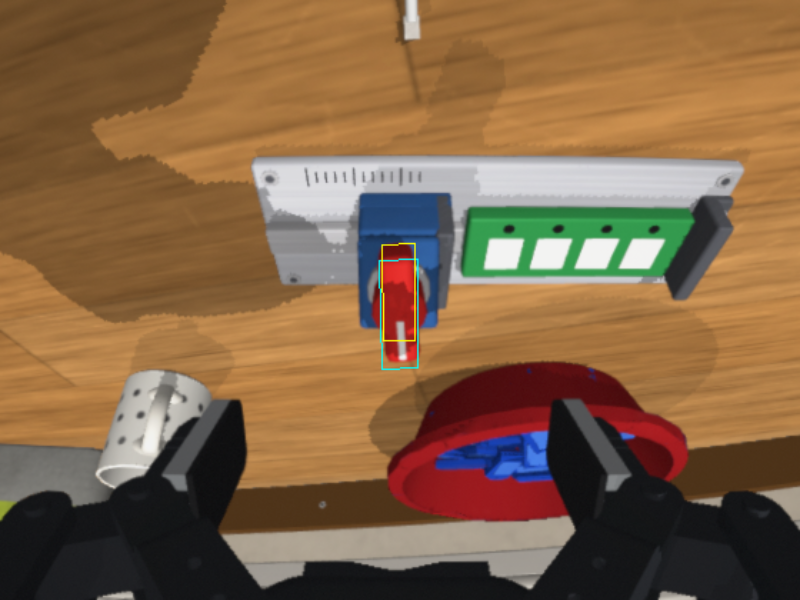

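The overlay fits the knob bar, apart from about 3 mm at its far end (362 px against the predicted 370). I'll correct by that and go in.

```bash
python3 -c "
from h import *
R=knobR(0);K=np.c_[[c35,0,s35],[0,1,0],[-s35,0,c35]]
g=jigw(K@[.0245,-.0955,.087]);print(g)
move(g+R[:,2]*.017,R)"
```

```text
[ 0.50885553 -0.06289654  0.08531885]
shift cm [ 0.4  -0.11 10.75] rot deg [-0.02 -0.06 -0.54] n rows 1.7
```

Call:
{"api": "jog_arm", "payload": {
  "moves": [0.4,-0.1,3,0,0,-0.5,1,0.4,-0.1,6,0,0,-0.5,1,0.4,-0.1,9,0,0,-0.5,1,0.4,-0.1,10.7,0,0,-0.5,1,0.4,-0.1,10.7,0,0,-0.5,1,0.4,-0.1,10.7,0,0,-0.5,0.4]
}}

```text
time: 4.75
tcp_pos: [0.5176, -0.0639, 0.0712]
orientation: [[-0.803, 0.205, 0.56], [0.167, 0.979, -0.118], [-0.572, -0.001, -0.82]]
force: [-0.9, -0.5, 0.7]
finger_gap: 0.0695
gripper_force: 0.0
```

Call:
{"api": "jog_arm", "payload": {
  "moves": [0,0,0,0,0,0,0,0,0,0,0,0,0,0,0,0,0,0,0,0,0,0,0,0,0,0,0,0]
}}

```text
time: 5.25
tcp_pos: [0.5176, -0.0631, 0.0715]
orientation: [[-0.802, 0.202, 0.561], [0.166, 0.979, -0.116], [-0.573, 0.0, -0.819]]
force: [-5.1, 5.2, 8.9]
finger_gap: 0.0151
gripper_force: 57.8
```

Call:
{"api": "jog_arm", "payload": {
  "moves": [0,0,0,0,0,-9,0,0,0,0,0,0,-18,0,0,0,0,0,0,-27,0,0,0,0,0,0,-36,0,0,0,0,0,0,-46,0,0,0,0,0,0,-55,0,0,0,0,0,0,-64,0,0,0,0,0,0,-73,0]
}}

```text
time: 6.25
tcp_pos: [0.5179, -0.0639, 0.0718]
orientation: [[-0.426, -0.709, 0.562], [-0.89, 0.441, -0.118], [-0.164, -0.55, -0.819]]
force: [-4.1, 1.6, 8.8]
finger_gap: 0.0155
gripper_force: 57.7
```

```bash
python3 -c "
from h import *
st=manip.get_state();print(st['joint_pos'],st['force'],st['torque'],(Ro.from_matrix(knobR(0).T@np.array(st['orientation']))).as_rotvec(degrees=True))
p,d=capture('wrist');cv2.imwrite('pics/w3.png',cv2.resize(p[:,:,::-1],(800,600)))
R=np.array(st['orientation']);print('slide 45mm in tool axes cm',R.T@(jigw([0,-.045,0])-jigw([0,0,0]))*100)"
```

```text
[ -4.59491301   4.49860009 -55.0230382   -4.32671529  -4.15858667
 -67.44472275] [-4.11673131  1.58058468  8.79997991] [ 0.0899564   0.2622863  -0.13923811] [-4.06818149e-02 -5.90622070e-02 -7.34906554e+01]
slide 45mm in tool axes cm [ 4.3144776  -1.27877218 -0.00497714]
```

Call:
{"api": "jog_arm", "payload": {
  "moves": [0.5,-0.15,0,0,0,0,0,1.2,-0.35,0,0,0,0,0,1.9,-0.56,0,0,0,0,0,2.6,-0.77,0,0,0,0,0,3.3,-0.98,0,0,0,0,0,3.8,-1.13,0,0,0,0,0,3.8,-1.13,0,0,0,0,0]
}}

```text
time: 7.18
tcp_pos: [0.5093, -0.1031, 0.0717]
orientation: [[-0.43, -0.707, 0.562], [-0.887, 0.445, -0.118], [-0.166, -0.549, -0.819]]
force: [-9.2, 0.7, 13.9]
finger_gap: 0.0151
gripper_force: 59.1
```

```bash
python3 -c "
from h import *
st=manip.get_state();print(st['tcp_pos'],st['force'],st['finger_gap'])
p,d=capture('top');cv2.imwrite('pics/t1.png',cv2.resize(p[170:300,180:380,::-1],(800,520),interpolation=cv2.INTER_CUBIC))"
```

```text
[ 0.50934799 -0.10308865  0.07174607] [-9.2096268   0.69166224 13.93196434] 0.015148988237013494
```

View pics/t1.png

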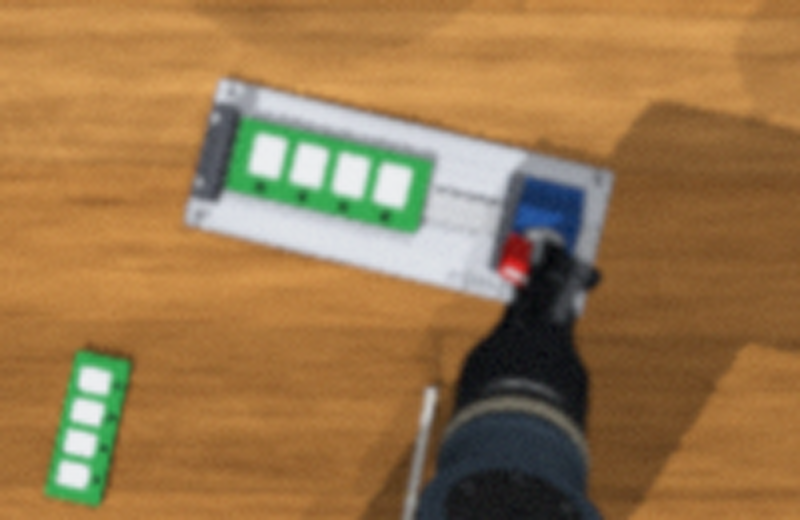

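The stop has moved back 40 mm. The gap from the green blank's end (430,195) to the stop face (505,220) is clear. Release, back off and head for the blue blank.

Run:
```python
from h import *
np.save("st3.npy",manip.get_state(),allow_pickle=True)
for n in(1,2):
    st=np.load(f"st{n}.npy",allow_pickle=True).item();z=np.load(f"w{n}.npz");C=cam("wrist",st)
    hsv=cv2.cvtColor(z["p"],cv2.COLOR_RGB2HSV);m=cv2.inRange(hsv,(45,100,60),(85,255,255))
    cnt=max(cv2.findContours(m,0,cv2.CHAIN_APPROX_NONE)[0],key=cv2.contourArea)[:,0]
    # hull at top plane
    P=at_z(C,cnt,.022)[:,:2]; rc=cv2.minAreaRect((P*1000).astype(np.float32));print(n,rc)
    J=Ro.from_euler("z",float(jg["a"])).as_matrix();c=np.r_[np.array(rc[0])/1000,.022]
    print(" in jig",((c-np.r_[jg["o"],0])@J).round(4))
```

```text
1 ((565.0936279296875, 32.20343017578125), (130.32899475097656, 49.188663482666016), 77.76701354980469)
 in jig [0.0055 0.0092 0.022 ]
2 ((555.0503540039062, 33.3851432800293), (129.85073852539062, 56.032169342041016), 77.45015716552734)
 in jig [-0.0046  0.0083  0.022 ]
```

Call:
{"api": "jog_arm", "payload": {
  "moves": [0,0,0,0,0,0,1,0,0,0,0,0,0,1,0,0,0,0,0,0,1,0,0,-2,0,0,0,1,0,0,-6,0,0,0,1,0,0,-10,0,0,0,1,0,0,-14,0,0,0,1]
}}

```text
time: 8.1
tcp_pos: [0.4296, -0.0859, 0.1862]
orientation: [[-0.43, -0.709, 0.56], [-0.888, 0.445, -0.118], [-0.166, -0.547, -0.82]]
force: [1.3, -0.1, 0.3]
finger_gap: 0.0854
gripper_force: 0.0
```

```bash
python3 -c "
from h import *
print(manip.get_state()['joint_pos'])
move([.435,.358,.17],down(-78.3))"
```

```text
[-10.94593412 -16.69460516 -49.15945596  22.66512046  -0.52246045
 -72.37966485]
shift cm [-39.37  20.28  -3.58] rot deg [-35.53  -2.08 -39.15] n rows 7.1
```

Call:
{"api": "jog_arm", "payload": {
  "moves": [-5,2.6,-0.5,-4.5,-0.3,-5,1,-10,5.2,-1,-9,-0.5,-10,1,-15,7.7,-1.4,-13.5,-0.8,-15,1,-20,10.3,-1.8,-18,-1.1,-20,1,-25,12.9,-2.3,-22.5,-1.3,-25,1,-30,15.5,-2.7,-27,-1.6,-30,1,-35,18,-3.2,-31.5,-1.9,-35,1,-39.4,20.3,-3.6,-35.5,-2.1,-39.2,1]
}}

```text
time: 9.1
tcp_pos: [0.4359, 0.3604, 0.1688]
orientation: [[0.207, -0.978, -0.001], [-0.978, -0.207, -0.0], [0.0, 0.001, -1.0]]
force: [0.9, 0.1, 0.6]
finger_gap: 0.0857
gripper_force: 0.0
```

```bash
python3 -c "
from h import *
print(manip.get_state()['joint_pos'])
move([.435,.358,.17],down(-78.3))"
```

```text
[ 3.95686650e+01  1.91876668e+01 -2.20779680e+00  6.86768947e+01
  3.71929929e-02 -6.23569266e+01]
shift cm [ 0.22  0.13 -0.12] rot deg [ 0.08 -0.    0.23] n rows 0.0
```

```bash
cat >> h.py <<'E'
def blank(n,lo,hi,z):
    """centre/yaw of the largest coloured blob at height z, from straight-down wrist view"""
    st=manip.get_state();p,d=capture("wrist");C=cam("wrist",st);np.savez(n+".npz",p=p,d=d)
    m=cv2.inRange(cv2.cvtColor(p,cv2.COLOR_RGB2HSV),lo,hi)
    cnt=max(cv2.findContours(m,0,cv2.CHAIN_APPROX_NONE)[0],key=cv2.contourArea)[:,0]
    rc=cv2.minAreaRect((at_z(C,cnt,z)[:,:2]*1000).astype(np.float32));bx=cv2.boxPoints(rc)/1000
    ci=np.array([proj(C,np.r_[b,z])[0] for b in bx]).round(1)
    fill=cv2.drawContours(np.zeros_like(m),[cnt],-1,255,-1);X=cloud(C,d)[(fill>0)&(d>0)]
    print(n,"rect",rc,"depth z",np.percentile(X[:,2],[10,50,90]).round(4)," corner px",ci.tolist())
    q=cv2.polylines(p.copy(),[ci.round().astype(int)],True,(255,0,255))
    cv2.imwrite(f"pics/{n}.png",cv2.resize(q[:,:,::-1],(800,600)))
    return np.array(rc[0])/1000,rc,np.array(st["tcp_pos"]),np.array(st["orientation"])
E
python3 - <<'E'
from h import *
c,rc,t,R=blank("b1",(100,100,60),(130,255,255),.012)
Ct=cam("top");print("top view px of corners",proj(Ct,[np.r_[b,.012] for b in cv2.boxPoints(rc)/1000]).round(1).tolist())
p=np.load("top0.npz")["p"];m=cv2.inRange(cv2.cvtColor(p,cv2.COLOR_RGB2HSV),(100,100,60),(130,255,255));m[:235]=0;m[:,:100]=0;m[290:]=0;m[:,180:]=0
cn=max(cv2.findContours(m,0,1)[0],key=cv2.contourArea)[:,0]
r=cv2.minAreaRect((at_z(Ct,cn,.012)[:,:2]*1000).astype(np.float32));print("top rect",r)
# height from two views: same centre
u1=proj(cam("wrist",manip.get_state()),np.r_[c,.012])[0];u2=proj(Ct,np.r_[np.array(r[0])/1000,.012])[0]
print("tri",tri(cam("wrist",manip.get_state()),u1,Ct,u2), "tool-frame centre",R.T@(np.r_[c,.012]-t))
E
```

```text
b1 rect ((436.4590148925781, 358.2670593261719), (49.1402587890625, 128.50238037109375), 12.856678009033203) depth z [0.0104 0.0113 0.0123]  corner px [[305.6, 261.0], [306.6, 111.1], [243.8, 112.2], [250.0, 261.8]]
top view px of corners [[116.7, 272.5], [163.5, 262.9], [160.1, 244.7], [113.4, 254.3]]
top rect ((434.73291015625, 358.55303955078125), (49.448368072509766, 130.044921875), 12.515506744384766)
tri (array([0.43515613, 0.36116533, 0.00174245]), np.float64(0.0015951649791379995)) tool-frame centre [ 0.00223822 -0.00036501  0.15684377]
```

View pics/b1.png

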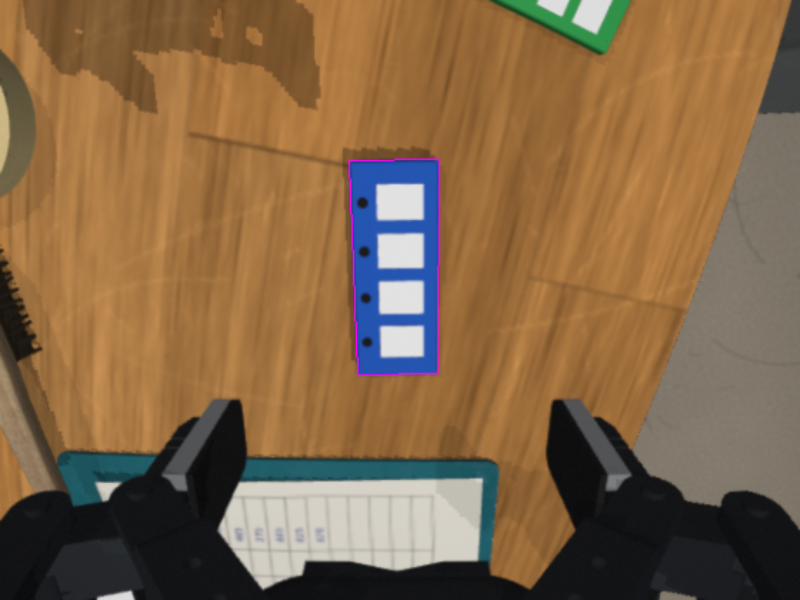

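The overlay box lies exactly on the blue blank, corners (349,160)–(438,374). It measures 49 x 128.5 mm with its top at 11–12 mm. Descend and grip.

Call:
{"api": "jog_arm", "payload": {
  "moves": [0.2,0,4,0,0,-0.9,1,0.2,0,8,0,0,-0.9,1,0.2,0,12,0,0,-0.9,1,0.2,0,15,0,0,-0.9,1,0.2,0,16.5,0,0,-0.9,1,0.2,0,16.5,0,0,-0.9,1]
}}

```text
time: 9.9
tcp_pos: [0.436, 0.3558, 0.0036]
orientation: [[0.219, -0.976, -0.0], [-0.976, -0.219, -0.001], [0.001, 0.001, -1.0]]
force: [0.1, -0.6, 0.3]
finger_gap: 0.0851
gripper_force: 0.0
```

Call:
{"api": "jog_arm", "payload": {
  "moves": [0,0,0,0,0,0,0,0,0,0,0,0,0,0,0,0,0,0,0,0,0,0,0,0,0,0,0,0]
}}

```text
time: 10.4
tcp_pos: [0.4371, 0.3568, 0.0059]
orientation: [[0.219, -0.976, 0.003], [-0.976, -0.219, 0.002], [-0.001, -0.003, -1.0]]
force: [-2.1, -1.9, 9.4]
finger_gap: 0.048
gripper_force: 60.1
```

Call:
{"api": "jog_arm", "payload": {
  "moves": [0,0,-1.5,0,0,0,0,0,0,-6,0,0,0,0,0,0,-11,0,0,0,0,0,0,-16,0,0,0,0]
}}

```text
time: 10.9
tcp_pos: [0.4362, 0.3561, 0.1669]
orientation: [[0.219, -0.976, 0.001], [-0.976, -0.219, 0.001], [-0.0, -0.002, -1.0]]
force: [1.2, 0.8, -1.3]
finger_gap: 0.0474
gripper_force: 62.3
```

Run:
```python
from h import *
Ct=cam("top");p0=np.load("top0.npz")["p"];p1,d1=capture("top");np.savez("t2.npz",p=p1,d=d1)
J=Ro.from_euler("z",float(jg["a"])).as_matrix()
for p in(p0,p1):
    m=cv2.inRange(cv2.cvtColor(p,cv2.COLOR_RGB2HSV),(45,90,50),(85,255,255));m[:190]=0;m[235:]=0;m[:,:225]=0;m[:,300:]=0
    cn=max(cv2.findContours(m,0,1)[0],key=cv2.contourArea)[:,0]
    r=cv2.minAreaRect((at_z(Ct,cn,.022)[:,:2]*1000).astype(np.float32));print("top green",r,(np.r_[np.array(r[0])/1e3-jg["o"],0]@J).round(4))
big=cv2.resize(p1[180:260,215:345,::-1],(780,480),interpolation=cv2.INTER_CUBIC);cv2.imwrite("pics/t2.png",big)
st=manip.get_state();print(st["finger_gap"],st["gripper_force"],st["tcp_pos"],st["force"])
```

```text
top green ((562.4139404296875, 34.16224670410156), (131.01165771484375, 48.576881408691406), 77.88605499267578) [0.0024 0.0106 0.    ]
top green ((562.5154418945312, 34.24970245361328), (130.93775939941406, 48.62062454223633), 77.77916717529297) [0.0025 0.0107 0.    ]
0.04717790175421073 62.34116077423096 [0.43826896 0.35780117 0.17363613] [1.22034128 2.86711051 4.62240543]
```

View pics/t2.png

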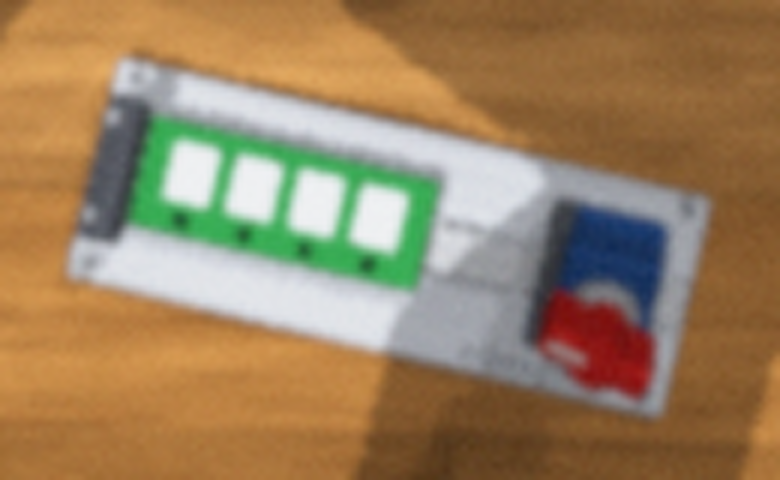

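The stop is back: its face is at (550,270) in the crop, the green blank's end at (440,230), and the knob is turned. The blue blank is held. Carry it over the green one.

```bash
python3 -c "
from h import *
print(manip.get_state()['joint_pos'])
move([.5632,.0265,.10],down(-102.1))"
```

```text
[ 3.92430977e+01  1.85704326e+01 -2.40513258e+00  6.84347163e+01
 -2.77053091e-02 -6.33992328e+01]
shift cm [35.09 -4.87  7.26] rot deg [-0.48  0.35 24.74] n rows 5.8
```

Call:
{"api": "jog_arm", "payload": {
  "moves": [4,-0.6,0,0,0,3,0,9,-1.2,0,0,0,6.5,0,14,-1.9,1,0,0,10,0,19,-2.6,2,0,0,13.5,0,24,-3.3,3,0,0,17,0,29,-4,4,0,0,20.5,0,33,-4.6,5,0,0,23.5,0,35,-4.9,6,0,0,24.7,0]
}}

```text
time: 11.95
tcp_pos: [0.5615, 0.0236, 0.1047]
orientation: [[-0.212, -0.977, 0.002], [-0.977, 0.212, -0.0], [-0.0, -0.002, -1.0]]
force: [0.1, 0.9, -1.9]
finger_gap: 0.0469
gripper_force: 62.3
```

Call:
{"api": "jog_arm", "payload": {
  "moves": [0,0,0,0,0,0,0,0,0,0,0,0,0,0]
}}

```text
time: 12.2
tcp_pos: [0.5605, 0.0263, 0.1046]
orientation: [[-0.208, -0.978, 0.001], [-0.978, 0.208, 0.0], [-0.001, -0.001, -1.0]]
force: [0.5, -0.1, -1.4]
finger_gap: 0.0471
gripper_force: 62.3
```

```bash
python3 -c "
from h import *
st=manip.get_state();print(st['tcp_pos'],st['finger_gap'],st['force'])
move([.5632,.0265,.0285],down(-102.1))
p,d=capture('top');cv2.imwrite('pics/t3.png',p[150:300,180:380,::-1])
p,d=capture('wrist');cv2.imwrite('pics/w4.png',cv2.resize(p[:,:,::-1],(800,600)))"
```

```text
[0.56053169 0.02634539 0.10462271] 0.04712993534265658 [ 0.45054517 -0.14129152 -1.36524766]
shift cm [-0.07 -0.25  7.61] rot deg [-0.03  0.03  0.11] n rows 1.2
```

View pics/w4.png

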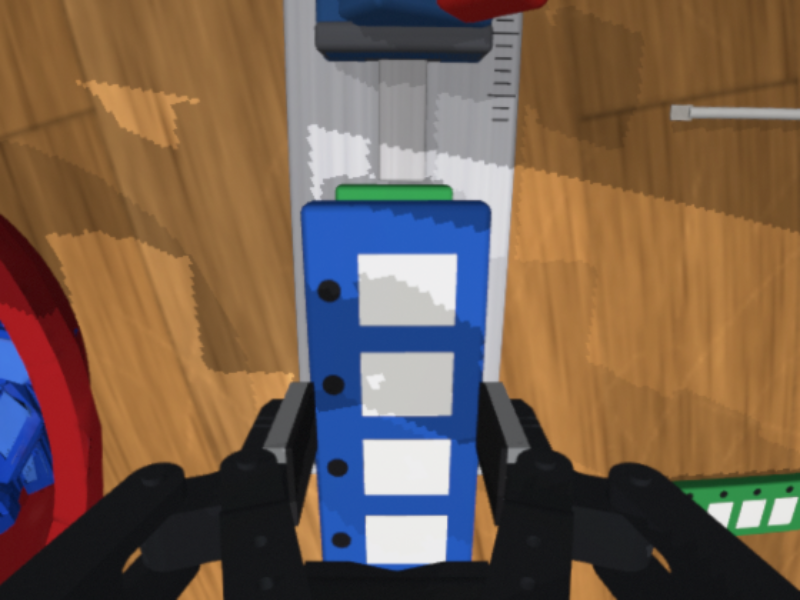

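The blue blank is held square and centred. Its end edge runs from (302,201) to (491,201), and the green's end shows behind it from (336,185) to (452,185). Both are centred within about 1 mm (columns 396.5 and 394).

```bash
python3 -c "
from h import *
st=manip.get_state();C=cam('wrist',st);R=np.array(st['orientation']);t=np.array(st['tcp_pos'])
for n,uv,z in(('blue',(396.5,201),.1107),('green',(394,185),.022)): print(n,(R.T@(at_z(C,[np.array(uv)*.7],z)[0]-t)*1000).round(1))
move([.5632,.0265,.0285],down(-102.1))"
```

```text
blue [63.3 -0.5 -5.9]
green [59.2 -1.4 82.8]
shift cm [-0.04 -0.24  7.63] rot deg [-0.07  0.03  0.15] n rows 1.2
```

Call:
{"api": "jog_arm", "payload": {
  "moves": [0,-0.15,2,0,0,0,0,0,-0.15,4.5,0,0,0,0,0,-0.15,6,0,0,0,0,0,-0.15,7,0,0,0,0,0,-0.15,7.4,0,0,0,0,0,-0.15,7.5,0,0,0,0,0,-0.15,7.5,0,0,0,0]
}}

```text
time: 13.18
tcp_pos: [0.5627, 0.0251, 0.0298]
orientation: [[-0.209, -0.978, 0.002], [-0.978, 0.209, 0.0], [-0.0, -0.002, -1.0]]
force: [0.3, -0.7, -0.9]
finger_gap: 0.0471
gripper_force: 62.2
```

Call:
{"api": "jog_arm", "payload": {
  "moves": [0,0,0.1,0,0,0,0,0,0,0.2,0,0,0,0,0,0,0.2,0,0,0,0]
}}

```text
time: 13.55
tcp_pos: [0.5626, 0.0251, 0.028]
orientation: [[-0.209, -0.978, 0.002], [-0.978, 0.209, 0.0], [-0.0, -0.002, -1.0]]
force: [-0.3, 0.4, 5.4]
finger_gap: 0.0471
gripper_force: 63.1
```

Contact at the expected height. Release and rise.

Call:
{"api": "jog_arm", "payload": {
  "moves": [0,0,0,0,0,0,1,0,0,0,0,0,0,1,0,0,0,0,0,0,1,0,0,-2,0,0,0,1,0,0,-6,0,0,0,1,0,0,-12,0,0,0,1,0,0,-14,0,0,0,1,0,0,-14,0,0,0,1]
}}

```text
time: 14.55
tcp_pos: [0.5632, 0.0252, 0.1689]
orientation: [[-0.209, -0.978, 0.004], [-0.978, 0.209, 0.0], [-0.001, -0.004, -1.0]]
force: [0.3, -0.1, -1.0]
finger_gap: 0.0855
gripper_force: 0.0
```

Run:
```python
from h import *
c,rc,t,R=blank("b2",(100,100,60),(125,255,255),.034)
s3=np.load("st3.npy",allow_pickle=True).item();R3=np.array(s3["orientation"])
move(np.array(s3["tcp_pos"])-R3[:,2]*.10,R3)
```

```text
b2 rect ((765.8820190429688, 24.126625061035156), (198.9590301513672, 85.63298797607422), 63.87639617919922) depth z [0.0237 0.0333 0.0422]  corner px [[103.6, 144.0], [0.0, 119.8], [0.5, 330.0], [85.4, 352.7]]
shift cm [13.66  8.25  1.35] rot deg [34.68 -5.15 16.18] n rows 3.6
```

View pics/b2.png

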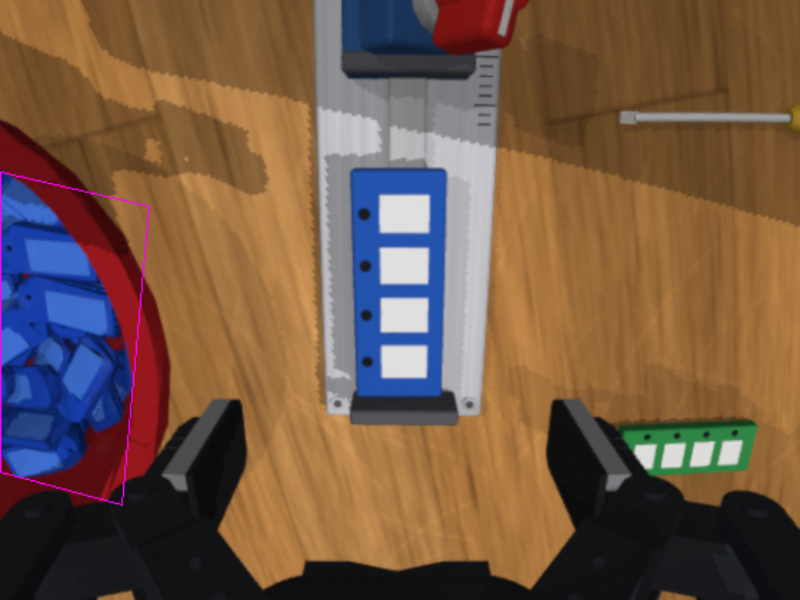

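The blue blank lies at (351..446, 168..396), square and fully covering the green one. The code's blob box caught the bowl, so I ignore it. Back to the knob, using the stored grip pose.

Call:
{"api": "jog_arm", "payload": {
  "moves": [3.4,2.1,-1,8.7,-1.3,4,1,6.8,4.1,-0.5,17.3,-2.6,8,1,10.3,6.2,0.4,26,-3.9,12.1,1,13.7,8.2,1.3,34.7,-5.2,16.2,1,13.7,8.2,1.3,34.7,-5.2,16.2,1,13.7,8.2,1.3,34.7,-5.2,16.2,1]
}}

```text
time: 15.35
tcp_pos: [0.4525, -0.0918, 0.1532]
orientation: [[-0.431, -0.707, 0.56], [-0.887, 0.446, -0.118], [-0.166, -0.548, -0.82]]
force: [0.7, -1.2, 1.5]
finger_gap: 0.0856
gripper_force: 0.0
```

Run:
```python
from h import *
s3=np.load("st3.npy",allow_pickle=True).item();R3=np.array(s3["orientation"])
move(np.array(s3["tcp_pos"]),R3)
```

```text
shift cm [-0.09 -0.06 10.  ] rot deg [ 0.09 -0.02 -0.05] n rows 1.6
```

Call:
{"api": "jog_arm", "payload": {
  "moves": [-0.1,0,3,0,0,0,1,-0.1,0,6,0,0,0,1,-0.1,0,9,0,0,0,1,-0.1,0,10,0,0,0,1,-0.1,0,10,0,0,0,0,-0.1,0,10,0,0,0,0,-0.1,0,10,0,0,0,0,-0.1,0,10,0,0,0,0]
}}

```text
time: 16.35
tcp_pos: [0.5092, -0.1024, 0.0727]
orientation: [[-0.43, -0.707, 0.561], [-0.887, 0.446, -0.118], [-0.167, -0.549, -0.819]]
force: [-9.5, 1.5, 22.9]
finger_gap: 0.0146
gripper_force: 58.8
```

Run:
```python
from h import *
st=manip.get_state();R=np.array(st["orientation"]);print(st["finger_gap"],st["force"],R.T@(jigw([0,.04,0])-jigw([0,0,0]))*100)
```

```text
0.014603838091844788 [-9.54589588  1.54866604 22.88888957] [-3.82867092  1.15812732  0.00448064]
```

Call:
{"api": "jog_arm", "payload": {
  "moves": [-0.5,0.15,-0.1,0,0,0,0,-1.2,0.36,-0.1,0,0,0,0,-1.9,0.57,-0.1,0,0,0,0,-2.6,0.79,-0.1,0,0,0,0,-3.3,1.0,-0.1,0,0,0,0,-3.83,1.16,-0.1,0,0,0,0,-4.2,1.27,-0.1,0,0,0,0]
}}

```text
time: 17.23
tcp_pos: [0.5185, -0.0597, 0.0731]
orientation: [[-0.431, -0.707, 0.561], [-0.887, 0.446, -0.119], [-0.166, -0.549, -0.819]]
force: [8.2, -3.9, -13.0]
finger_gap: 0.0148
gripper_force: 60.7
```

Call:
{"api": "jog_arm", "payload": {
  "moves": [-0.2,0.06,0,0,0,0,0,-0.3,0.09,0,0,0,0,0,-0.3,0.09,0,0,0,0,0]
}}

```text
time: 17.6
tcp_pos: [0.5191, -0.0568, 0.0731]
orientation: [[-0.431, -0.707, 0.561], [-0.887, 0.446, -0.119], [-0.166, -0.549, -0.819]]
force: [8.7, -4.2, -13.7]
finger_gap: 0.015
gripper_force: 60.7
```

Call:
{"api": "jog_arm", "payload": {
  "moves": [-0.15,0.045,0,0,0,0,0,-0.3,0.09,0,0,0,0,0,-0.3,0.09,0,0,0,0,0]
}}

```text
time: 17.98
tcp_pos: [0.5197, -0.0538, 0.0731]
orientation: [[-0.431, -0.707, 0.561], [-0.887, 0.446, -0.119], [-0.166, -0.549, -0.819]]
force: [8.2, -4.1, -13.3]
finger_gap: 0.0152
gripper_force: 60.6
```

Call:
{"api": "jog_arm", "payload": {
  "moves": [-0.1,0.03,0,0,0,0,0,-0.2,0.06,0,0,0,0,0,-0.2,0.06,0,0,0,0,0]
}}

```text
time: 18.35
tcp_pos: [0.5201, -0.0519, 0.0731]
orientation: [[-0.431, -0.707, 0.561], [-0.887, 0.446, -0.12], [-0.166, -0.549, -0.819]]
force: [8.7, -5.0, -13.4]
finger_gap: 0.0147
gripper_force: 60.6
```

Call:
{"api": "jog_arm", "payload": {
  "moves": [-0.1,0.03,0,0,0,0,0,-0.2,0.06,0,0,0,0,0,-0.2,0.06,0,0,0,0,0]
}}

```text
time: 18.73
tcp_pos: [0.5204, -0.0505, 0.0731]
orientation: [[-0.432, -0.707, 0.561], [-0.887, 0.446, -0.121], [-0.165, -0.549, -0.819]]
force: [8.4, -8.6, -14.2]
finger_gap: 0.015
gripper_force: 60.5
```

Call:
{"api": "jog_arm", "payload": {
  "moves": [-0.1,0.03,0,0,0,0,0,-0.2,0.06,0,0,0,0,0,-0.2,0.06,0,0,0,0,0]
}}

```text
time: 19.1
tcp_pos: [0.5205, -0.0502, 0.0731]
orientation: [[-0.435, -0.705, 0.56], [-0.886, 0.447, -0.125], [-0.162, -0.55, -0.819]]
force: [6.3, -17.6, -11.7]
finger_gap: 0.0143
gripper_force: 60.7
```

The stop has come up hard: the force rises and it no longer advances. Total travel is about 53 mm. Turn clockwise.

Call:
{"api": "jog_arm", "payload": {
  "moves": [0,0,0,0,0,9,0,0,0,0,0,0,18,0,0,0,0,0,0,27,0,0,0,0,0,0,36,0,0,0,0,0,0,46,0,0,0,0,0,0,55,0,0,0,0,0,0,64,0,0,0,0,0,0,72,0]
}}

```text
time: 20.1
tcp_pos: [0.5204, -0.0504, 0.0731]
orientation: [[-0.804, 0.2, 0.56], [0.156, 0.98, -0.126], [-0.574, -0.014, -0.819]]
force: [5.4, -16.3, -9.7]
finger_gap: 0.0148
gripper_force: 61.0
```

Run:
```python
from h import *
st=manip.get_state();print(st["torque"],st["force"],Ro.from_matrix(knobR(0).T@np.array(st['orientation'])).as_rotvec(degrees=True),st["joint_pos"])
```

```text
[-2.80462008  0.66641439 -1.78081389] [  5.35699152 -16.26720908  -9.70595493] [ 0.39549615 -0.00149476 -0.80081501] [ -1.94411204   4.51067617 -54.55867352  -3.60388203  -6.11989883
   7.44060412]
```

Call:
{"api": "jog_arm", "payload": {
  "moves": [0,0,0,0,0,3,0,0,0,0,0,0,3,0,0,0,0,0,0,3,1,0,0,0,0,0,3,1,0,0,0,0,0,3,1,0,0,-4,0,0,3,1,0,0,-9,0,0,3,1,0,0,-12,0,0,3,1]
}}

```text
time: 21.1
tcp_pos: [0.453, -0.0328, 0.1735]
orientation: [[-0.793, 0.232, 0.563], [0.201, 0.973, -0.118], [-0.575, 0.02, -0.818]]
force: [0.3, -0.2, -0.2]
finger_gap: 0.0857
gripper_force: 0.0
```

Call:
{"api": "jog_arm", "payload": {
  "moves": [0,0,-3,0,0,0,1,0,0,-3,0,0,0,1]
}}

```text
time: 21.35
tcp_pos: [0.4374, -0.0292, 0.1985]
orientation: [[-0.792, 0.231, 0.565], [0.2, 0.973, -0.117], [-0.577, 0.02, -0.817]]
force: [-0.3, 0.0, 0.7]
finger_gap: 0.0851
gripper_force: 0.0
```

Run:
```python
from h import *
st=manip.get_state();p,d=capture("wrist");C=cam("wrist",st);print(st["force"])
cv2.imwrite("pics/w5.png",cv2.resize(p[:,:,::-1],(800,600)))
p,d=capture("top");cv2.imwrite("pics/t4.png",cv2.resize(p[180:260,215:345,::-1],(780,480),interpolation=cv2.INTER_CUBIC))
```

```text
[-0.26719251  0.03550196  0.65544538]
```

View pics/w5.png

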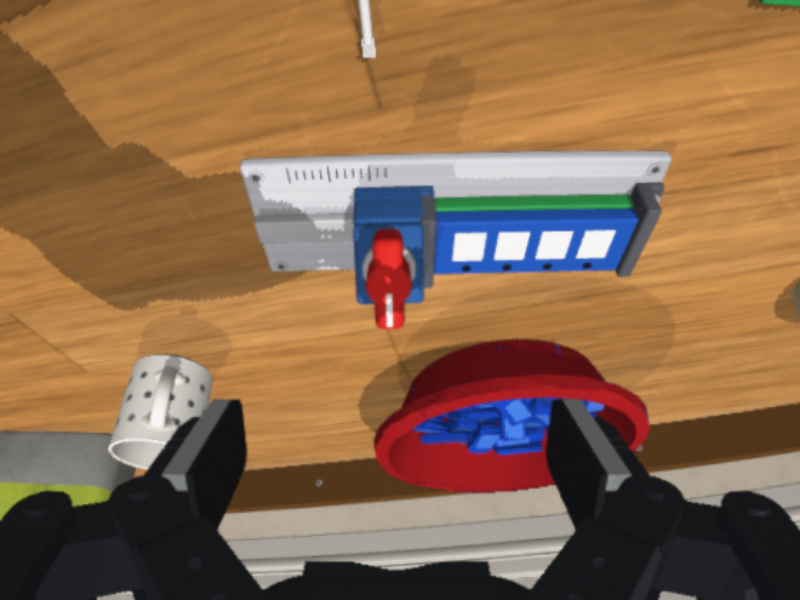

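The pack sits between the sliding stop (430,240) and the end stop (645,230) with no gaps. The green side band (rows 196–209) is as tall as the blue side face above it, so the blanks are level. The knob is back across the jig, clamped, and the gripper is clear. Handing in.

```bash
python3 -c "
from h import *
print(manip.sign_off())"
```

```text
the job is handed in; nothing more can be done
None
```

The blue blank is stacked square on the green one, the stop is up against both, the knob is clamped and the job is handed in. The last wrist picture shows no gaps at either stop and edges level to the eye; sign-off returned no verdict.

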